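# Draw the glass plate out of the curing unit and unload the plaster cast

### The job

The plaster cast stands on a glass plate inside the low curing unit, where it cannot be reached. Press gently on top of the bare front part of the plate and draw it toward you, with the cast riding on it, until the plate lies fully home against the stop bar at the front; the glass is fragile, so never bear on it with more than 25 N. Then lift the cast off and stand it upright in the middle of the cork mat, without dropping it, leaving the plate against the stop and the bowl, bottle and jar alone.

Things in the scene. Friction and masses are not known exactly. Their poses are not given: they have to be found in the camera images.
- unit: Low white curing unit, fixed. Origin on the bench (z = 0) under the middle of its hood's front edge; x points into the hood, away from the robot (yaw varies). Hood: x 0 to 156 mm, 182 wide, 78 high, clear roof (underside at z 71), open only in front (122 wide). Grey deck, top at z 10, 124 wide, runs out to x -212 mm with two side guides 100 apart and a stop bar across its front end, their tops at z 16
- stop (a point): Foot of the stop bar's inner face, mid-width, on the deck top (10 mm above the bench): 200 mm from the unit's origin along the unit's -x. The plate's front edge must come up against this face
- plate: Loose green glass plate 200 x 96 x 8 mm, 0.3 to 0.5 kg, flat on the deck between the guides, top at z 18 mm, hard and unyielding. Origin at the centre of its underside, x along its length, parallel to the unit's x. At the start its front 80 to 100 mm is bare, 100 to 120 mm short of the stop. Friction on the deck about 0.12: a press of 8 to 14 N is enough to draw it
- cast: Loose cream plaster dental cast, about 0.14 kg: a block 50 (x) x 52 (y) x 20 mm with a horseshoe of teeth on top, 31 mm high in all. Origin at the centre of its underside. It stands on the plate, 28 to 40 mm behind the plate's centre (+x), under the hood at the start; with the plate home it is 60 to 72 mm in front of the hood. Grip it across the 52 mm sides (its y axis)
- mat: Flat cork mat 140 x 140 x 6 mm, fixed on the bench on one side of the unit. Origin at the centre of its underside; its top is 6 mm above the bench
- bowl: Grey rubber mixing bowl, 110 mm wide at the rim, 60 mm high, a bystander. Origin at the centre of its underside
- bottle: Amber bottle, 52 mm in diameter, 130 mm high, a bystander. Origin at the centre of its underside
- jar: White jar with grey lid, 64 mm in diameter, 70 mm high, a bystander. Origin at the centre of its underside
There are look-alikes about, which are no part of the job. There is more than one size of the mat; the job needs the largest.

How it is judged:
By the outcome, as a careful person would: the job done as asked, in the order asked, and still so for the second after the job is handed in, with the robot touching nothing.
It also fails if it takes over 61 s, if anything falls off the work surface, if the arm or the gripper's body presses on something with over 40 N, if the wrist force passes 120 N, or if a joint passes its speed limit or range.

### The arm

A 7-joint arm with a two-finger parallel gripper is mounted at the origin on the work surface. World frame = base frame: x ahead of the robot, y to its left, z up, the work surface at z = 0. Lengths are in m, angles in degrees, forces in N, time in s.
With the tool pointing down it reaches from about 0.4 to 0.85 m from the base axis. Payload 6.9 kg.
Tool frame: the origin (TCP) lies midway between the tips of the shut fingers; the grasp point (between the pads) lies 19 mm behind it (r.grip_point_offset is the distance from the TCP to the grasp point, in m); y points along the fingers, x is the direction in which the jaws open and shut, and the axes are right-handed (so a half turn about y gives the same grasp; the last joint's range is limited). The gripper opens to 85 mm and grips with 20 to 120 N. Pads are 22 mm wide; open, the fingers measure 114 mm over their backs; the gripper's body (76 mm by 85 mm) begins 54 mm behind the grasp point. The pads swing forward as they close: fully open they stand 13 mm farther back than shut.
Start: joints at [73.482, 29.078, -13.613, 85.955, 7.202, 65.827, -8.869], TCP at [0.24, -0.577, 0.231] pointing down, gripper open.
Joint ranges: [-176.47, 176.47], [-13.61, 117.27], [-81.72, 77.17], [0.22, 143.17], [-87.28, 267.28], [10, 112.55], [-165.47, 165.47]. Speed limits (degrees/s): [136.94, 136.94, 180, 180, 180, 180, 180].

### API

Orientations are given as a 3x3 rotation matrix whose columns are the frame's x, y, z axes.
In Python, from bench import telemetry, grab_frame, camera_model, workorder, r gives the robot as it stands.
- The arm moves only by the tool step_arm, never from a script. Its argument "increments" is a list of rows, each a list of 2 entries, a list of its own where there are three numbers: the shift along the world's x, y, z in mm, then the turn about the world's z in degrees. In form: [[[tx, ty, tz], twist], ...]. A call has 1 to 12 rows; each row is the pose to reach, as a shift and turn from the pose commanded when the call began; what a row does not reach only later rows make up. A row lasts 1/12 s, in which the tool goes at most 41.7 mm and 7.16 degrees, less where a joint would pass 70% of its speed; a pose out of reach is approached as far as the arm can. A call with a gripper value outside its range is refused whole. "gripper" is the closure, from 0 (fully open) to 1 (shut), set as the call begins (left out, the last holds). The fingers move at their own pace and stop on an object; "grip_force" is the grip in N (left out, the last holds). Time passes only in rows, so rows that repeat a pose let the fingers close. It gives the time, the measured TCP pose, the force and the opening at its end, in the units of the state.
- telemetry.sense(): the state, without advancing time (a new reading comes with each control period).
- grab_frame(name): name is "side" or "top"; returns the picture (384x512x3 uint8, red, green, blue); there is no depth.
- camera_model(name): a dict with "fx", "fy", "cx", "cy" (pixels), "rvec" (rotation vector, rad) and "tvec" (3), from world to camera coordinates, as OpenCV has them. Camera axes: x right, y down, z forward; pixel columns grow to the right and rows downward; lengths in m; the calibration is good to about 2 mm. A picture is of the moment at which its call begins. camera_model takes no time and is no camera call.
- workorder.sign_off(): hands the job in, once; it reports no verdict.
The state is a dict: "time": time; "qpos": joint angles; "qvel": joint speeds; "tau": joint torques, N m; "eef_pos": TCP position; "ee_rot": TCP orientation; "force": force on the tool from outside, world axes, zero at the start; "wrist_torque": the same for the moment, N m; "grip_width": finger opening in m.
Only numpy, scipy, OpenCV 4.12 (cv2) and the standard library are available. Lean on these libraries where they do the work, as an engineer would, in place of code of your own. Each camera call takes 0.05 s, during which the arm holds its last target.

## Working session

There is one attempt and no reset: what is moved stays moved. The work goes in short steps, Python scripts to look and compute and a tool call to move; the robot and the scene stay as the last step left them, time stands still between calls to the robot, and variables do not carry over. Pictures are saved under pics/ and viewed, and the job is handed in when it is done.

Besides the shell and the picture viewer there is one more tool, called after "Emit:" in YAML: its name, and indented under it one key for each argument. step_arm: Moves the arm, as the interface text tells. Its arguments: {"type":"object","properties":{"increments":{"type":"array"},"gripper":{"type":"number"},"grip_force":{"type":"number"}},"required":["increments"]}

```bash
mkdir -p pics; ls
cat > h.py <<'E'
import numpy as np, cv2
from bench import telemetry, grab_frame, camera_model, workorder, r
def cam(n):
    c=camera_model(n);K=np.array([[c['fx'],0,c['cx']],[0,c['fy'],c['cy']],[0,0,1.]])
    return K,np.array(c['rvec'],float).ravel(),np.array(c['tvec'],float).ravel()
def ray(n,uv):
    K,rv,t=cam(n);R=cv2.Rodrigues(rv)[0]
    d=R.T@np.linalg.inv(K)@np.array([uv[0],uv[1],1.]);return -R.T@t,d
def onz(n,uv,z):
    o,d=ray(n,uv);return o+d*(z-o[2])/d[2]
def proj(n,P):
    K,rv,t=cam(n);return cv2.projectPoints(np.array(P,float).reshape(-1,1,3),rv,t,K,None)[0].reshape(-1,2)
def snap(n,name,s=1.5):
    im=grab_frame(n);cv2.imwrite(f'pics/{name}_raw.png',im[:,:,::-1])
    cv2.imwrite(f'pics/{name}.png',cv2.resize(im[:,:,::-1],None,fx=s,fy=s));return im
E
python3 - <<'E'
from h import *
for n in('top','side'):
    snap(n,n+'0');print(n,ray(n,(256,192)))
s=telemetry.sense();print(s)
E
```

```text
pics
top (array([0.28181672, 0.10213308, 1.55788755]), array([ 0.13863196, -0.0229635 , -0.99013542]))
side (array([-0.09965961,  1.09911055,  0.70287302]), array([ 0.44352927, -0.75280347, -0.48659383]))
{'time': 0.1, 'qpos': array([ 73.47858253,  29.12207781, -13.61067288,  86.00404254,
         7.19978612,  65.82789845,  -8.86680537]), 'qvel': array([ 0.07088651, -0.11841711,  0.02264903, -0.12593194,  0.02343569,
        0.0854944 , -0.08637793]), 'tau': array([-4.39844647e-03, -6.21830535e+01, -2.19448440e+00, -2.50203055e+01,
        1.25585165e-02,  7.79184425e-03,  9.59863570e-06]), 'eef_pos': array([ 0.23961696, -0.57673502,  0.23049619]), 'ee_rot': array([[ 3.83804113e-01, -6.26059103e-04,  9.23414322e-01],
       [-9.23413031e-01,  1.54435236e-03,  3.83804623e-01],
       [-1.66636147e-03, -9.99998612e-01,  1.46176537e-05]]), 'force': array([ 0.13277864, -0.62362366, -0.59940355]), 'wrist_torque': array([-0.02563537, -0.05643003,  0.0252291 ]), 'grip_width': 0.08562922609909916}
```

View pics/top0.png

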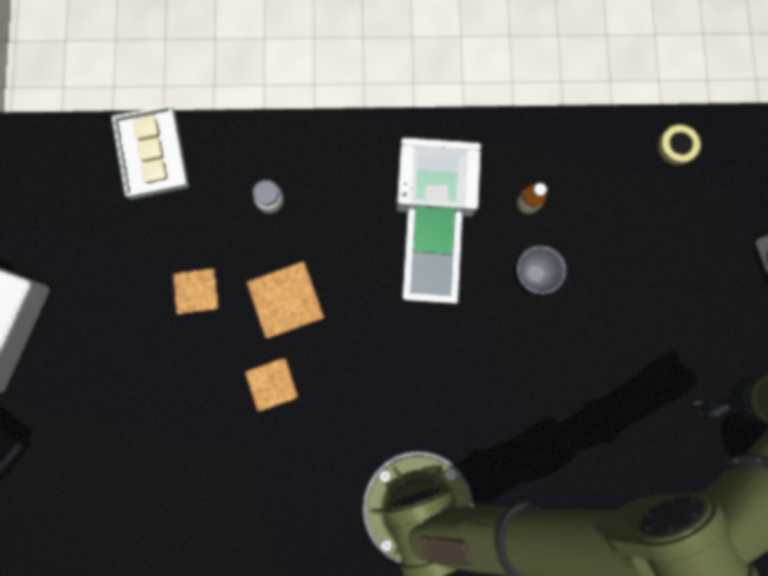

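View pics/side0.png

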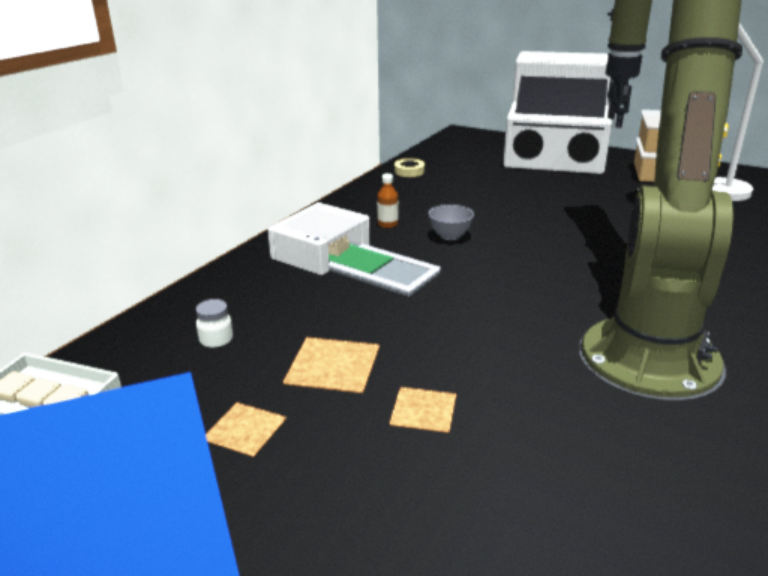

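The top view (at 1.5x) shows the unit at about (435,215), with the green plate out to row 252 and the stop bar at row about 297. The bowl is at (541,270), the bottle at (533,198) and the jar at (267,195). There are three cork mats, at (285,300), (195,291) and (271,385). The one at (285,300) looks largest. Next I'll measure them.

Run:
```python
from h import *
im=cv2.imread('pics/top0_raw.png');hsv=cv2.cvtColor(im,cv2.COLOR_BGR2HSV)
def cs(m,a=60):
    return [c for c in cv2.findContours(m,cv2.RETR_EXTERNAL,cv2.CHAIN_APPROX_NONE)[0] if cv2.contourArea(c)>a]
def rect(c,z):
    P=np.array([onz('top',p[0],z)[:2] for p in c],np.float32)*1000
    return cv2.minAreaRect(P)
m=cv2.inRange(hsv,(8,90,120),(22,255,255))
for c in cs(m,300): print('mat',c.reshape(-1,2).mean(0),rect(c,.006))
g=cv2.inRange(hsv,(55,120,60),(85,255,255))
for c in cs(g): print('green',c.reshape(-1,2).mean(0),rect(c,.018))
# white deck/hood
w=cv2.inRange(hsv,(0,0,60),(179,80,255));w[:75]=0;w[:,:250]=0;w[:,330:]=0;w[215:]=0
for c in cs(w):
    P=np.array([onz('top',p[0],.016)[:2] for p in c])*1000
    print('unit',cv2.boundingRect(c))
    for uvz in []:pass
cr=im[85:210,255:340]
cv2.imwrite('pics/crop.png',cv2.resize(cr,None,fx=4.7,fy=4.7,interpolation=cv2.INTER_CUBIC))
cr=im[165:280,105:225]
cv2.imwrite('pics/crop2.png',cv2.resize(cr,None,fx=4,fy=4,interpolation=cv2.INTER_CUBIC))
s=cv2.imread('pics/side0_raw.png')
cv2.imwrite('pics/crop3.png',cv2.resize(s[125:205,170:300],None,fx=6,fy=6,interpolation=cv2.INTER_CUBIC))
for n,uv,z in (('bowl',(361,180),.06),('bottle',(360,126),.13),('jar',(178,128),.07)): print(n,onz('top',uv,z))
```

```text
mat [180.52 256.01] ((281.9079895019531, 330.1865234375), (97.73934173583984, 97.1199951171875), 18.570615768432617)
mat [129.97058824 193.81372549] ((501.58984375, 508.4931335449219), (98.11577606201172, 96.7543716430664), 6.445114612579346)
mat [189.73469388 199.60544218] ((477.48095703125, 299.465087890625), (144.06088256835938, 142.5181121826172), 18.83942413330078)
unit (264, 91, 58, 112)
bowl [ 0.52646188 -0.29385487  0.06      ]
bottle [ 0.69741071 -0.28235902  0.13      ]
jar [0.71766805 0.33157908 0.07      ]
```

View pics/crop.png

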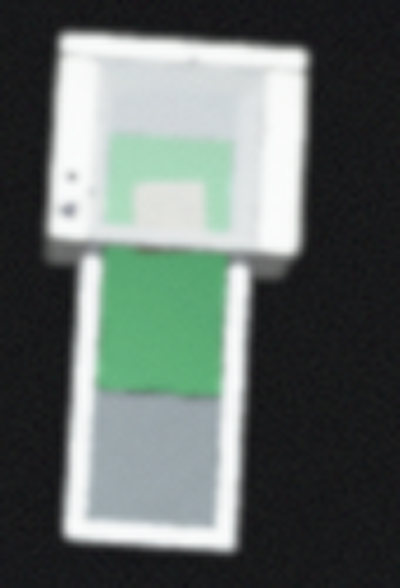

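View pics/crop2.png

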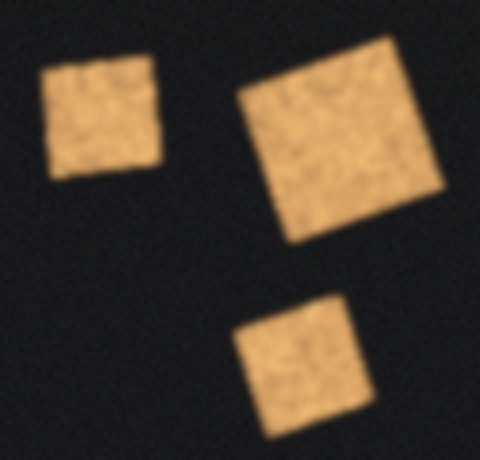

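View pics/crop3.png

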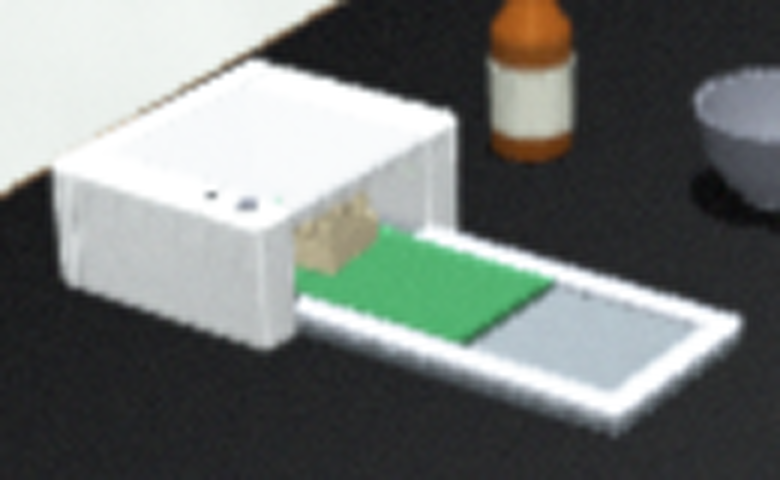

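Crops: three mats. The one centred at raw pixel (190,200) measures 144 mm and the other two 97 mm, so the large one at world (0.477,0.299) is the job's mat. The cast is in the hood at raw (291,128). The plate's bare part spans crop rows 250 to 390. Next is the unit's pose.

Run:
```python
from h import *
im=cv2.imread('pics/top0_raw.png');hsv=cv2.cvtColor(im,cv2.COLOR_BGR2HSV)
print(hsv[155,290],hsv[185,290])
g=cv2.inRange(hsv,(55,90,60),(90,255,255))
b=np.zeros_like(g);b[140:172,270:310]=g[140:172,270:310]
c=max(cv2.findContours(b,0,1)[0],key=cv2.contourArea)
P=np.array([onz('top',p[0],.018)[:2] for p in c],np.float32)*1000
rr=cv2.minAreaRect(P);print('plate bare',rr,cv2.boxPoints(rr))
v=cv2.inRange(im,(45,45,45),(255,255,255));v=v|g
b=np.zeros_like(v);b[148:210,262:315]=v[148:210,262:315]
c=max(cv2.findContours(b,0,1)[0],key=cv2.contourArea)
P=np.array([onz('top',p[0],.016)[:2] for p in c],np.float32)*1000
rr=cv2.minAreaRect(P);print('deck',rr,cv2.boxPoints(rr))
# subpixel side edges by column threshold
L=[];Rr=[]
gray=im.max(2).astype(float)
for y in range(146,196):
    row=gray[y,262:322];idx=np.where(row>120)[0]
    a,z=idx[0],idx[-1]
    ua=262+a-(row[a]-120)/(row[a]-row[a-1]);uz=262+z+(row[z]-120)/(row[z]-row[z+1])
    L.append(onz('top',(ua,y),.016)[:2]*1000);Rr.append(onz('top',(uz,y),.016)[:2]*1000)
for n,Q in(('L',L),('R',Rr)):
    vx,vy,x0,y0=cv2.fitLine(np.array(Q,np.float32),cv2.DIST_HUBER,0,.01,.01).ravel();s=np.sign(vx)
    print(n,np.degrees(np.arctan2(vy*s,vx*s)),y0+(600-x0)*vy/vx)
F=[]
for x in range(275,303):
    col=gray[190:212,x];i=np.where(col>120)[0][-1]
    F.append(onz('top',(x,190+i+(col[i]-120)/(col[i]-col[i+1])),.016)[:2]*1000)
vx,vy,x0,y0=cv2.fitLine(np.array(F,np.float32),cv2.DIST_HUBER,0,.01,.01).ravel()
print('F',np.degrees(np.arctan2(vy,vx)),x0,y0)
s=telemetry.sense();print(np.degrees(np.arctan2(s['ee_rot'][1,0],s['ee_rot'][0,0])))
# gradient check, green-deck edge along column
for x in (285,290,296):
    col=hsv[160:176,x,1].astype(int);print(x,col)
```

```text
[ 70 116 171] [101  24 173]
plate bare ((633.481689453125, -53.89482116699219), (88.54654693603516, 103.55384826660156), 85.58273315429688) [[ 578.44867    -94.04875  ]
 [ 681.6949    -102.024414 ]
 [ 688.5147     -13.7408905]
 [ 585.2685      -5.7652283]]
deck ((559.4964599609375, -47.37232971191406), (139.8480224609375, 198.49282836914062), 85.02603912353516) [[ 454.56116  -108.428055]
 [ 652.3065   -125.637985]
 [ 664.43176    13.683395]
 [ 466.6864     30.893326]]
L -5.036329 15.126952
R -5.0425515 -116.75355
F 85.11627 463.63983 -46.613983
-67.430448762322
285 [113 115 114 114 114 113 112 101  61  25  23  24  24  24  25  25]
290 [116 115 114 112 114 112 113 106  71  32  24  25  26  24  24  23]
296 [116 117 116 117 116 116 113 113  99  56  26  24  24  24  24  24]
```

The unit's yaw is -5.04°. Its origin is at about (677,-58) mm, the stop face at about (478,-40) and the plate's front edge at about (581,-49). That leaves 103 mm to draw, within the stated 100–120. I'll move above the bare plate at about (622,-53) with the fingers shut and the jaws turned across the unit.

Emit:
step_arm:
  increments:
    - [[10,14,0],-2]
    - [[30,41,0],-6]
    - [[52,71,0],-11]
    - [[75,103,0],-16]
    - [[98,134,0],-21]
    - [[120,165,0],-25]
    - [[143,196,0],-27.6]
    - [[166,228,0],-27.6]
    - [[189,259,0],-27.6]
    - [[211,290,0],-27.6]
    - [[234,321,0],-27.6]
    - [[257,352,0],-27.6]
  gripper: 1
  grip_force: 30

```text
time: 1.1
eef_pos: [0.4973, -0.2234, 0.2311]
ee_rot: [[-0.088, -0.0, 0.996], [-0.996, 0.0, -0.088], [-0.0, -1.0, -0.0]]
force: [0.6, -0.2, 0.9]
grip_width: 0.0
```

Emit:
step_arm:
  increments:
    - [[23,31,0],0]
    - [[46,62,0],0]
    - [[68,94,-20],0]
    - [[90,124,-45],0]
    - [[110,150,-75],0]
    - [[122,166,-105],0]
    - [[125,172,-130],0]
    - [[125,172,-140],0]
    - [[125,172,-145],0]
    - [[125,172,-145],0]

```text
time: 1.93
eef_pos: [0.6209, -0.0547, 0.0857]
ee_rot: [[-0.089, -0.002, 0.996], [-0.996, -0.001, -0.089], [0.001, -1.0, -0.002]]
force: [0.2, 0.3, 0.6]
grip_width: 0.0002
```

Emit:
step_arm:
  increments:
    - [[0,2,-15],0]
    - [[0,2,-30],0]
    - [[0,2,-45],0]
    - [[0,2,-55],0]
    - [[0,2,-60],0]
    - [[0,2,-60],0]
    - [[0,2,-60],0]

```text
time: 2.52
eef_pos: [0.6223, -0.0518, 0.0273]
ee_rot: [[-0.089, 0.001, 0.996], [-0.996, -0.0, -0.089], [0.0, -1.0, 0.001]]
force: [0.3, 1.0, 0.7]
grip_width: -0.0
```

Run:
```python
from h import *
s=telemetry.sense();print(s['eef_pos'],s['force'])
for n in('top','side'): snap(n,n+'1')
i=cv2.imread('pics/top1_raw.png');j=cv2.imread('pics/side1_raw.png')
a=cv2.resize(i[85:210,240:340],None,fx=4,fy=4);b=cv2.resize(j[105:205,180:300],None,fx=3.3,fy=5)
b=cv2.resize(j[105:205,180:300],(400,333));b=cv2.copyMakeBorder(b,0,500-333,0,0,0)
cv2.imwrite('pics/c1.png',np.hstack([a,b]))
```

```text
[ 0.62225002 -0.0517853   0.02726463] [0.28135312 1.01372634 0.67877333]
```

View pics/c1.png

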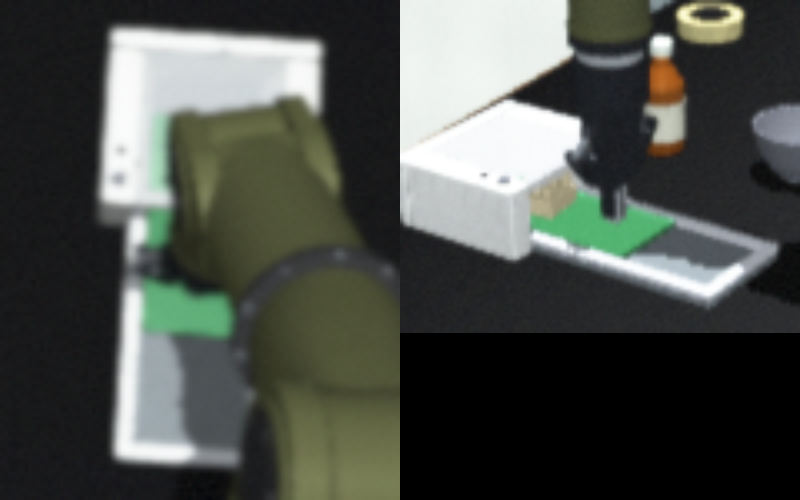

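The side crop shows the shut fingertips at about (612,210), over the middle of the bare plate, with the cast behind them in the hood. Now I'll come down slowly to contact.

Emit:
step_arm:
  increments:
    - [[0,0,-2],0]
    - [[0,0,-4],0]
    - [[0,0,-6],0]
    - [[0,0,-7],0]
    - [[0,0,-7],0]
    - [[0,0,-7],0]

```text
time: 3.12
eef_pos: [0.6217, -0.0511, 0.0191]
ee_rot: [[-0.088, -0.0, 0.996], [-0.996, 0.0, -0.088], [-0.0, -1.0, -0.0]]
force: [0.7, 0.2, -0.2]
grip_width: 0.0003
```

Emit:
step_arm:
  increments:
    - [[0,0,-0.3],0]
    - [[0,0,-0.6],0]
    - [[0,0,-0.9],0]
    - [[0,0,-0.9],0]

```text
time: 3.45
eef_pos: [0.6218, -0.0511, 0.0184]
ee_rot: [[-0.088, 0.0, 0.996], [-0.996, 0.0, -0.088], [-0.0, -1.0, 0.0]]
force: [-0.4, 0.5, 0.7]
grip_width: -0.0003
```

Emit:
step_arm:
  increments:
    - [[0,0,-0.3],0]
    - [[0,0,-0.6],0]
    - [[0,0,-0.6],0]

```text
time: 3.7
eef_pos: [0.6218, -0.0512, 0.0182]
ee_rot: [[-0.088, 0.0, 0.996], [-0.996, -0.0, -0.088], [0.0, -1.0, 0.0]]
force: [-1.4, 0.9, 5.2]
grip_width: 0.0
```

Emit:
step_arm:
  increments:
    - [[0,0,-0.3],0]
    - [[0,0,-0.4],0]
    - [[0,0,-0.4],0]

```text
time: 3.95
eef_pos: [0.6218, -0.0512, 0.0181]
ee_rot: [[-0.088, 0.0, 0.996], [-0.996, -0.0, -0.088], [0.0, -1.0, 0.0]]
force: [-3.1, 0.6, 8.2]
grip_width: 0.0
```

Emit:
step_arm:
  increments:
    - [[0,0,-0.4],0]
    - [[-0.5,0,-0.4],0]
    - [[-1.5,0.1,-0.4],0]
    - [[-3,0.3,-0.4],0]
    - [[-5,0.4,-0.4],0]
    - [[-7,0.6,-0.4],0]

```text
time: 4.45
eef_pos: [0.617, -0.0506, 0.0182]
ee_rot: [[-0.088, 0.005, 0.996], [-0.996, -0.0, -0.088], [-0.0, -1.0, 0.005]]
force: [2.8, -1.3, 5.0]
grip_width: 0.0002
```

Emit:
step_arm:
  increments:
    - [[0,0,-0.4],0]
    - [[0,0,-0.8],0]
    - [[-2,0.2,-0.8],0]
    - [[-4,0.4,-0.8],0]
    - [[-6,0.5,-0.8],0]
    - [[-8,0.7,-0.8],0]

```text
time: 4.95
eef_pos: [0.6101, -0.0499, 0.0181]
ee_rot: [[-0.088, 0.007, 0.996], [-0.996, -0.0, -0.088], [-0.001, -1.0, 0.007]]
force: [3.2, -0.4, 9.4]
grip_width: 0.0003
```

```bash
cat > look.py <<'E'
import sys
from h import *
k=sys.argv[1]
s=telemetry.sense();print(s['time'],s['eef_pos'],s['force'])
for n in('top','side'): snap(n,n+k)
i=cv2.imread(f'pics/top{k}_raw.png');j=cv2.imread(f'pics/side{k}_raw.png')
a=cv2.resize(i[85:210,240:340],None,fx=4,fy=4)
b=cv2.resize(j[105:205,180:300],(400,333));b=cv2.copyMakeBorder(b,0,500-333,0,0,0)
cv2.imwrite(f'pics/c{k}.png',np.hstack([a,b]))
E
python3 look.py 2
```

```text
4.95 [ 0.6101206  -0.04991697  0.01814478] [ 3.20369751 -0.38521095  9.40116371]
```

View pics/c2.png

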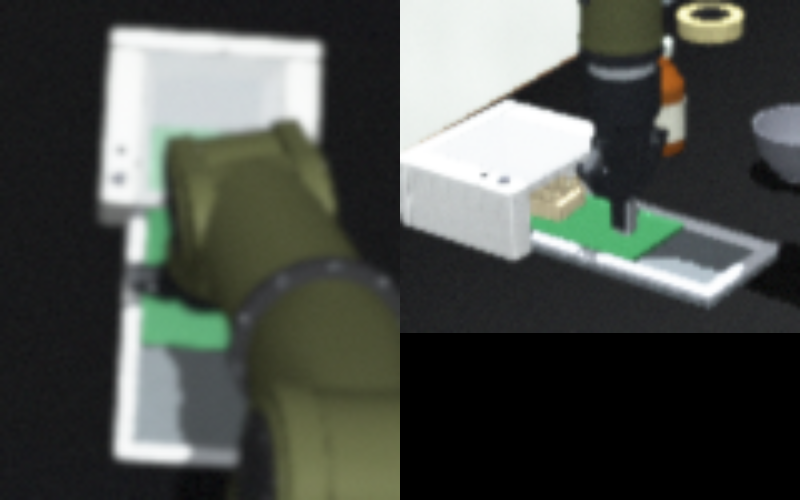

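The plate follows the finger: its front edge went from crop row 335 to 346, and the press is 9 N. I'll keep drawing.

Emit:
step_arm:
  increments:
    - [[-2,0.2,-0.2],0]
    - [[-4,0.4,-0.2],0]
    - [[-6,0.5,-0.2],0]
    - [[-9,0.8,-0.2],0]
    - [[-12,1.1,-0.2],0]
    - [[-15,1.3,-0.2],0]
    - [[-18,1.6,-0.2],0]
    - [[-21,1.8,-0.2],0]

```text
time: 5.72
eef_pos: [0.5895, -0.048, 0.0181]
ee_rot: [[-0.088, 0.008, 0.996], [-0.996, -0.0, -0.088], [-0.001, -1.0, 0.008]]
force: [4.4, 0.1, 11.2]
grip_width: 0.0001
```

Emit:
step_arm:
  increments:
    - [[-3,0.3,0],0]
    - [[-6,0.5,0],0]
    - [[-9,0.8,0],0]
    - [[-12,1.1,0],0]
    - [[-15,1.3,0],0]
    - [[-18,1.6,0],0]
    - [[-21,1.9,0],0]
    - [[-24,2.1,0],0]
    - [[-27,2.4,0],0]
    - [[-30,2.6,0],0]

```text
time: 6.55
eef_pos: [0.5597, -0.0454, 0.0181]
ee_rot: [[-0.088, 0.009, 0.996], [-0.996, -0.0, -0.088], [-0.001, -1.0, 0.008]]
force: [4.0, -0.8, 11.7]
grip_width: 0.0001
```

Emit:
step_arm:
  increments:
    - [[-3,0.3,0],0]
    - [[-6,0.5,0],0]
    - [[-9,0.8,0],0]
    - [[-12,1.1,0],0]
    - [[-15,1.3,0],0]
    - [[-18,1.6,0],0]
    - [[-21,1.9,0],0]
    - [[-23,2,0],0]
    - [[-25,2.2,0],0]
    - [[-26,2.3,0],0]

```text
time: 7.38
eef_pos: [0.5338, -0.0431, 0.0181]
ee_rot: [[-0.088, 0.009, 0.996], [-0.996, -0.0, -0.088], [-0.001, -1.0, 0.009]]
force: [3.3, 0.0, 12.9]
grip_width: -0.0001
```

```bash
python3 look.py 3
```

```text
7.3833 [ 0.53382901 -0.0431171   0.01809437] [ 3.27899232  0.02327771 12.87182144]
```

View pics/c3.png

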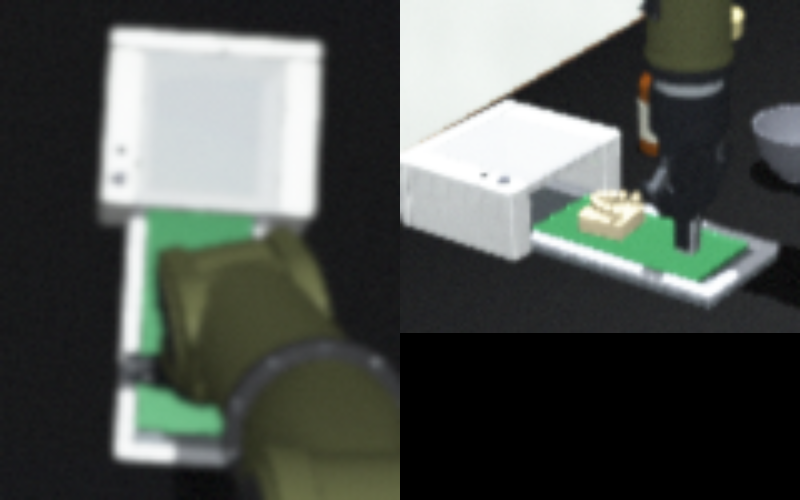

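The cast is riding along upright, and a gap of about 15 mm to the stop remains. I'll go slower from here.

Emit:
step_arm:
  increments:
    - [[-1.5,0.1,0],0]
    - [[-3,0.3,0],0]
    - [[-4.5,0.4,0],0]
    - [[-6,0.5,0],0]
    - [[-7.5,0.7,0],0]
    - [[-9,0.8,0],0]
    - [[-10,0.9,0],0]
    - [[-11,1,0],0]

```text
time: 8.15
eef_pos: [0.5231, -0.0421, 0.0181]
ee_rot: [[-0.088, 0.009, 0.996], [-0.996, -0.0, -0.088], [-0.001, -1.0, 0.009]]
force: [4.8, -1.3, 12.2]
grip_width: -0.0001
```

Emit:
step_arm:
  increments:
    - [[-0.7,0.1,0],0]
    - [[-1.4,0.1,0],0]
    - [[-2.1,0.2,0],0]
    - [[-2.8,0.2,0],0]

```text
time: 8.48
eef_pos: [0.5206, -0.0419, 0.0181]
ee_rot: [[-0.088, 0.009, 0.996], [-0.996, 0.0, -0.088], [-0.001, -1.0, 0.009]]
force: [6.4, -0.6, 10.0]
grip_width: -0.0002
```

Emit:
step_arm:
  increments:
    - [[-0.6,0,0],0]
    - [[-1.2,0.1,0],0]
    - [[-1.2,0.1,0],0]

```text
time: 8.73
eef_pos: [0.5201, -0.0419, 0.0181]
ee_rot: [[-0.088, 0.011, 0.996], [-0.996, 0.0, -0.088], [-0.001, -1.0, 0.011]]
force: [5.9, -1.4, 10.9]
grip_width: -0.0001
```

```bash
python3 look.py 4
```

```text
8.7333 [ 0.52008661 -0.04188849  0.0180801 ] [ 5.92556914 -1.37577599 10.87381756]
```

View pics/c4.png

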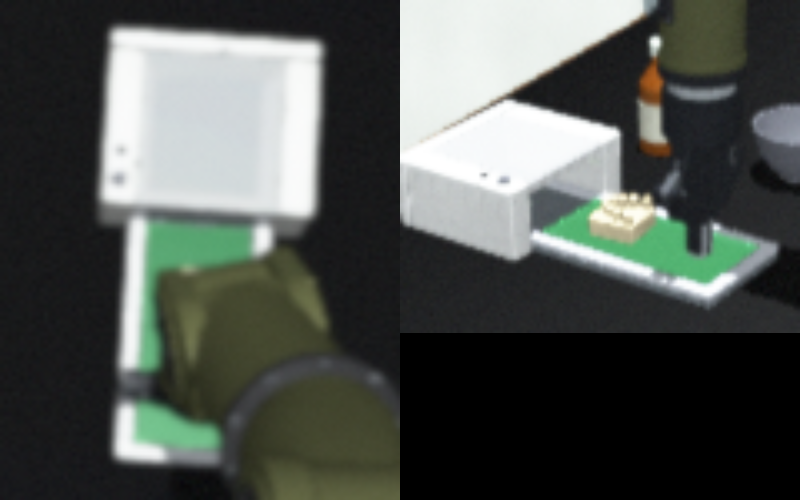

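The green now reaches the stop bar at crop row about 446, and the tool lags its command, so contact is likely. I'll confirm with a little more pull.

Emit:
step_arm:
  increments:
    - [[-0.7,0.1,0],0]
    - [[-1.4,0.1,0],0]
    - [[-2.1,0.2,0],0]
    - [[-2.1,0.2,0],0]

```text
time: 9.17
eef_pos: [0.5181, -0.0416, 0.0181]
ee_rot: [[-0.088, 0.011, 0.996], [-0.996, 0.0, -0.088], [-0.001, -1.0, 0.011]]
force: [6.9, -0.2, 10.3]
grip_width: -0.0002
```

Emit:
step_arm:
  increments:
    - [[-0.7,0.1,0],0]
    - [[-1.4,0.1,0],0]
    - [[-2.1,0.2,0],0]
    - [[-2.1,0.2,0],0]

```text
time: 9.5
eef_pos: [0.516, -0.0415, 0.0181]
ee_rot: [[-0.088, 0.011, 0.996], [-0.996, 0.0, -0.088], [-0.001, -1.0, 0.011]]
force: [7.4, -1.1, 10.6]
grip_width: 0.0002
```

```bash
python3 look.py 5
python3 - <<'E'
import cv2,numpy as np
for k in '45':
    i=cv2.imread(f'pics/top{k}_raw.png').astype(int)
    for x in(278,284,290): print(k,x,(i[185:206,x,1]-i[185:206,x,2]))
E
```

```text
9.5 [ 0.51602273 -0.04147977  0.0180984 ] [ 7.35984313 -1.14811931 10.57250172]
4 278 [33 54 71 78 78 78 79 79 78 73 54 20  2  2  1  3  2  1  1  2  1]
4 284 [ 2  5 15 34 54 71 77 79 78 78 72 52 21  6  5  3  2 -1  1  0  0]
4 290 [ 2  2  3  3  6 27 54 70 78 78 76 60 29  7  5  4  0  1 -3 -1  2]
5 278 [ 8 25 49 69 77 79 79 78 78 74 53 21  3  1  3  2  1  1  2  1  0]
5 284 [ 3  0  3 11 30 48 65 75 77 78 73 54 22  5  4  3  2  0 -2  0  0]
5 290 [ 3  1  1  2  3  6 19 49 69 77 75 61 30  9  4  2  1  2 -3 -2  2]
```

The plate edge did not move between the last two looks while the tool slid another 4 mm at a steady 7 N, so the plate is home. I'll lift straight up, clear the view and open the gripper.

Emit:
step_arm:
  increments:
    - [[0,0,1],0]
    - [[0,0,3],0]
    - [[0,0,8],0]
    - [[0,0,20],0]
    - [[0,0,45],0]
    - [[0,0,75],0]
    - [[0,0,105],0]
    - [[-5,20,130],0]
    - [[-10,50,150],0]
    - [[-15,85,155],0]
    - [[-20,120,155],0]
    - [[-20,150,155],0]

```text
time: 10.6
eef_pos: [0.489, 0.1106, 0.1718]
ee_rot: [[-0.087, -0.0, 0.996], [-0.996, 0.0, -0.087], [-0.0, -1.0, -0.0]]
force: [0.1, 0.3, -0.2]
grip_width: 0.0002
```

Emit:
step_arm:
  increments:
    - [[0,20,0],0]
    - [[0,25,0],0]
    - [[0,25,0],0]
  gripper: 0

```text
time: 10.85
eef_pos: [0.4898, 0.1351, 0.1709]
ee_rot: [[-0.084, -0.001, 0.996], [-0.996, 0.0, -0.084], [-0.0, -1.0, -0.001]]
force: [1.0, -0.7, -0.4]
grip_width: 0.0358
```

```bash
python3 look.py 6
```

```text
10.85 [0.48978337 0.13512018 0.17087472] [ 0.99055143 -0.66781862 -0.3876195 ]
```

View pics/c6.png

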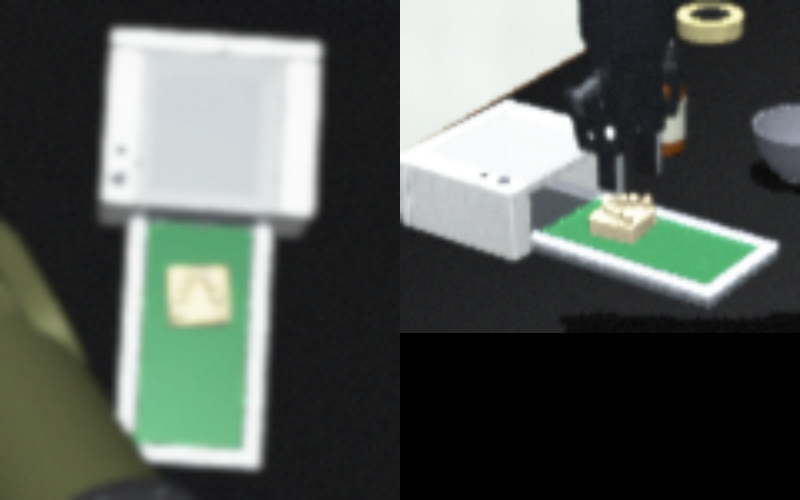

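The cast is at crop (199,295), upright on the plate, and the plate's front edge is against the bar at row about 446. Next I'll measure both.

```bash
python3 - <<'E'
from h import *
im=cv2.imread('pics/top6_raw.png');hsv=cv2.cvtColor(im,cv2.COLOR_BGR2HSV)
cr=np.zeros(im.shape[:2],np.uint8);cr[140:180,272:308]=cv2.inRange(hsv,(8,20,120),(40,255,255))[140:180,272:308]
c=max(cv2.findContours(cr,0,1)[0],key=cv2.contourArea)
for z in(.018,.038,.045):
    P=np.array([onz('top',p[0],z)[:2] for p in c],np.float32)*1000
    print('cast',z,cv2.minAreaRect(P), c.reshape(-1,2).mean(0))
ys=[]
for n,x in (('g',280),('g',288),('g',296)):
    col=im[185:206,x].astype(int);print(x,(col[:,1]-col[:,2])[8:],col.max(1)[8:])
u=np.array([np.cos(np.radians(-5.04)),np.sin(np.radians(-5.04))])
o=np.array([677.2,-57.6])
v=np.array([-u[1],u[0]])
P=np.array([onz('top',p[0],.033)[:2] for p in c])*1000
q=np.c_[(P-o)@u,(P-o)@v];print(q.min(0),q.max(0))
print(onz('top',(299,198),.018))
# predicted pixel of stop and plate centre
E
sed -i 's/\[85:210,240:340\]/[85:210,240:340]/' look.py
```

```text
cast 0.018 ((616.9647216796875, -53.20697784423828), (49.79822540283203, 51.20410919189453), 88.2769546508789) [289.01923077 158.23076923]
cast 0.038 ((612.61181640625, -51.189430236816406), (49.151451110839844, 50.53910827636719), 88.2769546508789) [289.01923077 158.23076923]
cast 0.045 ((611.0882568359375, -50.4832763671875), (48.92507553100586, 50.306358337402344), 88.2769546508789) [289.01923077 158.23076923]
280 [79 75 59 25  4  2  2  2  1  2  1  1  1] [195 192 191 215 243 248 234 160  71  35  35  39  42]
288 [79 79 71 45  9  1  2  2  2  0  0  2  3] [191 193 199 218 235 246 243 211 129  55  25  29  27]
296 [77 78 75 59 26  4  1  3  3  1  1  3  0] [187 189 190 194 222 244 248 236 167  79  33  23  27]
[-90.30742063 -25.3345012 ] [-37.44352366  26.14609122]
[ 0.47345698 -0.08353962  0.018     ]
```

Run:
```python
import cv2,numpy as np
i=cv2.imread('pics/top6_raw.png');j=cv2.imread('pics/side6_raw.png')
a=cv2.resize(i[145:172,276:304],(400,386),interpolation=cv2.INTER_CUBIC);b=cv2.resize(j[150:185,230:270],(400,350),interpolation=cv2.INTER_CUBIC)
b=cv2.copyMakeBorder(b,0,36,0,0,0);cv2.imwrite('pics/cc.png',np.hstack([a,b]))
```

```text
(no output)
```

View pics/cc.png

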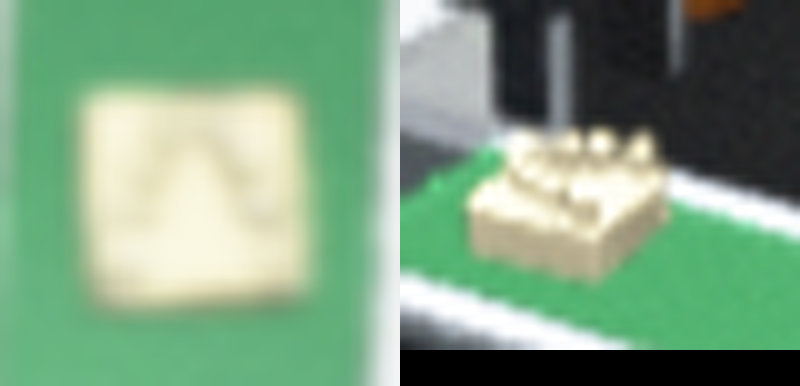

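Run:
```python
from h import *
f=lambda x,y:(276+x/400*28-.5,145+y/386*27-.5)
def a(p,q,z):
    A,B=onz('top',f(*p),z)*1000,onz('top',f(*q),z)*1000;d=B-A;return A[:2],B[:2],np.hypot(*d[:2]),np.degrees(np.arctan2(d[1],d[0]))
print('right top',a((308,290),(300,90),.038))
print('back top',a((298,92),(85,92),.038))
print('left bottom',a((95,300),(82,95),.03))
print('front bottom',a((308,295),(97,308),.018))
j=lambda x,y:(230+x/10-.5,150+y/10-.5)
P=[onz('side',j(*p),.018)*1000 for p in((472,245-0),(600,280),(662,215))]
# note x offset 400 for side panel
P=[onz('side',j(p[0]-400,p[1]),.018)*1000 for p in((474,250),(600,281),(664,216))]
for p in P:print(p)
T=[onz('side',j(p[0]-400,p[1]),.038)*1000 for p in((470,205),(603,235),(666,172))]
for p in T:print('top',p)
```

```text
right top (array([587.89911002, -78.52630122]), array([637.92921432, -78.31624513]), np.float64(50.03054526412925), np.float64(0.24056030051686775))
back top (array([637.43512059, -77.80670994]), array([638.31362378, -25.44435323]), np.float64(52.36972568577867), np.float64(89.03881707560228))
left bottom (array([587.92019024, -27.01192342]), array([639.44550191, -25.35236198]), np.float64(51.552030875607244), np.float64(1.8447827592561472))
front bottom (array([590.66666084, -80.85926578]), array([588.30162007, -28.46081331]), np.float64(52.45179920288388), np.float64(92.58433104130008))
[641.32925604 -33.87982836  18.        ]
[592.57986435 -34.75113836  18.        ]
[598.19515383 -86.60385051  18.        ]
top [638.50672819 -28.13314006  38.        ]
top [588.35064338 -30.32548169  38.        ]
top [593.88619076 -81.00152325  38.        ]
```

The cast is centred at about (614,-53) with yaw about +1°, which is 60–63 mm in front of the hood as expected. I'll move above it.

Emit:
step_arm:
  increments:
    - [[10,-15,0],2]
    - [[30,-45,0],4]
    - [[50,-76,0],6]
    - [[70,-107,0],6]
    - [[90,-137,0],6]
    - [[108,-164,-15],6]
    - [[119,-180,-35],6]
    - [[124,-188,-55],6]
    - [[124,-188,-65],6]
    - [[124,-188,-65],6]
    - [[124,-188,-65],6]

```text
time: 11.87
eef_pos: [0.6136, -0.0543, 0.1058]
ee_rot: [[0.017, -0.002, 1.0], [-1.0, 0.001, 0.017], [-0.001, -1.0, -0.002]]
force: [-0.5, -0.2, 1.3]
grip_width: 0.0852
```

```bash
python3 look.py 7; python3 -c "
from h import *
s=telemetry.sense();print(s['grip_width'],np.degrees(np.arctan2(s['ee_rot'][1,0],s['ee_rot'][0,0])))"
```

```text
11.8667 [ 0.61362139 -0.05433592  0.10581296] [-0.54127118 -0.17683325  1.31172782]
0.08534002647022035 -88.97126582282361
```

View pics/c7.png

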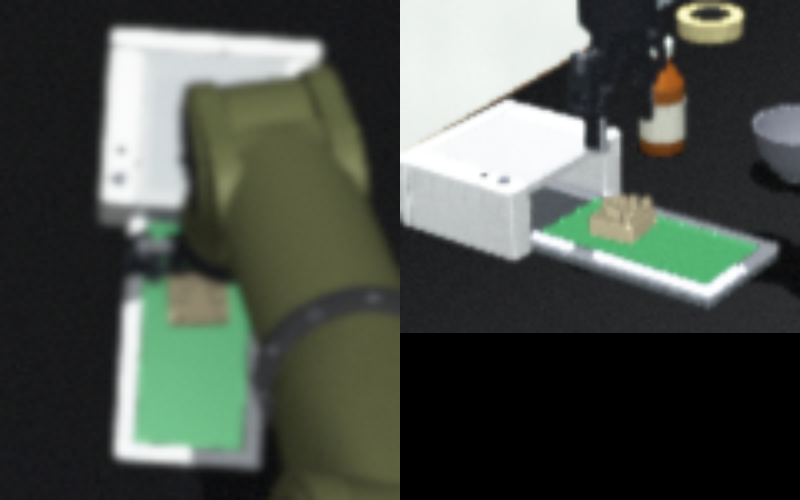

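The open gripper is above the cast with nothing touching. I'll descend to just above the cast's top and check that it is straddled.

Emit:
step_arm:
  increments:
    - [[0,1,-12],0]
    - [[0,1,-28],0]
    - [[0,1,-44],0]
    - [[0,1,-56],0]
    - [[0,1,-62],0]
    - [[0,1,-62],0]
    - [[0,1,-62],0]

```text
time: 12.55
eef_pos: [0.6148, -0.0532, 0.0445]
ee_rot: [[0.017, 0.0, 1.0], [-1.0, 0.0, 0.017], [-0.0, -1.0, 0.0]]
force: [0.2, 0.2, -0.2]
grip_width: 0.0854
```

```bash
python3 look.py 8; python3 -c "
from h import *
j=cv2.imread('pics/side8_raw.png');cv2.imwrite('pics/c8.png',cv2.resize(j[115:190,215:295],(640,600),interpolation=cv2.INTER_CUBIC))"
```

```text
12.55 [ 0.61484648 -0.05315408  0.04454038] [ 0.21791172  0.2445353  -0.20886495]
```

View pics/c8.png

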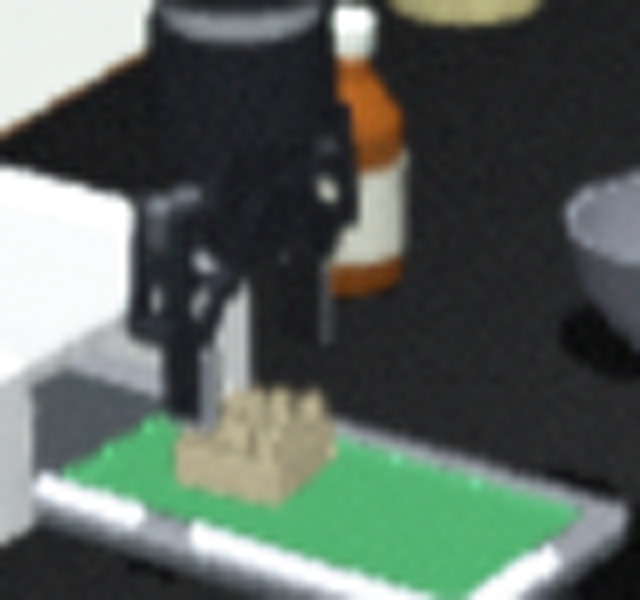

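The fingers straddle the cast, with tips at about (190,420) and (320,340). I'll go down to grasp height.

Emit:
step_arm:
  increments:
    - [[0,0,-6],0]
    - [[0,0,-14],0]
    - [[0,0,-21],0]
    - [[0,0,-26],0]
    - [[0,0,-28],0]
    - [[0,0,-28],0]
    - [[0,0,-28],0]

```text
time: 13.23
eef_pos: [0.6145, -0.0534, 0.0158]
ee_rot: [[0.017, -0.0, 1.0], [-1.0, 0.0, 0.017], [-0.0, -1.0, -0.0]]
force: [0.7, 1.0, 0.1]
grip_width: 0.0855
```

```bash
python3 look.py 9; python3 -c "
from h import *
j=cv2.imread('pics/side9_raw.png');cv2.imwrite('pics/c9.png',cv2.resize(j[115:190,215:295],(640,600),interpolation=cv2.INTER_CUBIC))"
```

```text
13.2333 [ 0.61450837 -0.05343952  0.01575717] [0.69907835 0.97164168 0.06652615]
```

View pics/c9.png

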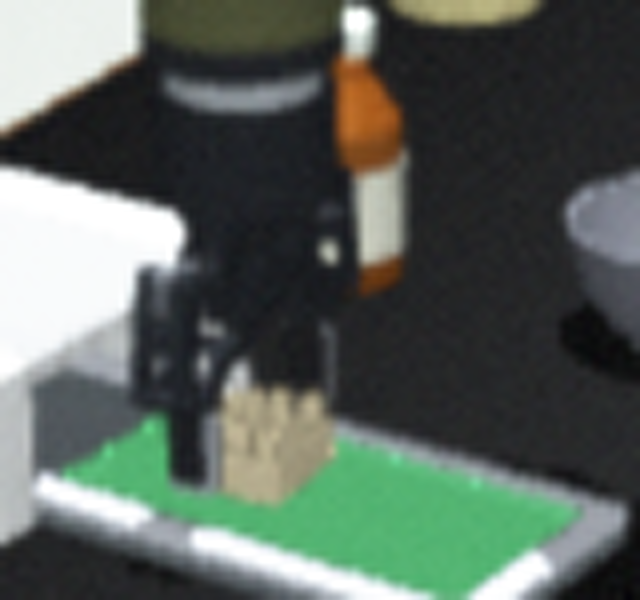

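Run:
```python
from h import *
for P in ([.6145,-.0106,.029],[.6145+.011,-.0106,.029],[.6145-.011,-.0106,.029],[.6145,-.027,.038],[.6145+.025,-.027,.038],[.6145-.025,-.027,.038],[.6145-.025,-.079,.038]):
    p=proj('side',P)[0];print(P,(p-[215,115])*8)
```

```text
[0.6145, -0.0106, 0.029] [199.38427533 488.84635106]
[0.6255000000000001, -0.0106, 0.029] [176.6848826  482.98570015]
[0.6035, -0.0106, 0.029] [222.23790731 494.74682429]
[0.6145, -0.027, 0.038] [219.7757188  453.47892322]
[0.6395000000000001, -0.027, 0.038] [168.52052501 440.55424874]
[0.5895, -0.027, 0.038] [271.8216561  466.60299413]
[0.5895, -0.079, 0.038] [335.44865282 417.62419111]
```

The predicted fingertip position (177–222, 489) matches the picture. Closing gently.

Emit:
step_arm:
  increments:
    - [[0,0,0],0]
    - [[0,0,0],0]
    - [[0,0,0],0]
    - [[0,0,0],0]
    - [[0,0,0],0]
    - [[0,0,0],0]
  gripper: 1
  grip_force: 30

```text
time: 13.83
eef_pos: [0.6149, -0.0535, 0.0164]
ee_rot: [[0.017, 0.001, 1.0], [-1.0, -0.0, 0.017], [0.0, -1.0, 0.001]]
force: [-0.3, 0.3, 4.0]
grip_width: 0.0516
```

Emit:
step_arm:
  increments:
    - [[0,0,0],0]
    - [[0,0,0],0]
    - [[0,0,0],0]
    - [[0,0,0],0]

```text
time: 14.17
eef_pos: [0.6148, -0.0535, 0.0164]
ee_rot: [[0.017, 0.001, 1.0], [-1.0, -0.0, 0.017], [0.0, -1.0, 0.001]]
force: [-1.0, 0.2, 5.5]
grip_width: 0.0517
```

Gripped at 51.7 mm; the tips just graze the glass, at 5 N. Lifting slowly.

Emit:
step_arm:
  increments:
    - [[0,0,0.7],0]
    - [[0,0,2],0]
    - [[0,0,5],0]
    - [[0,0,10],0]
    - [[0,0,18],0]
    - [[0,0,30],0]
    - [[0,0,45],0]
    - [[0,0,60],0]
    - [[0,0,70],0]
    - [[0,0,75],0]
    - [[0,0,75],0]

```text
time: 15.08
eef_pos: [0.6154, -0.0535, 0.0928]
ee_rot: [[0.017, 0.003, 1.0], [-1.0, -0.0, 0.017], [0.0, -1.0, 0.003]]
force: [0.8, -0.2, -0.6]
grip_width: 0.0513
```

```bash
python3 look.py 10; python3 -c "
from h import *
j=cv2.imread('pics/side10_raw.png');cv2.imwrite('pics/c10.png',cv2.resize(j[105:205,195:315],(720,600),interpolation=cv2.INTER_CUBIC))"
```

```text
15.0833 [ 0.61541242 -0.05350649  0.09275553] [ 0.82452683 -0.24237872 -0.56914862]
```

View pics/c10.png

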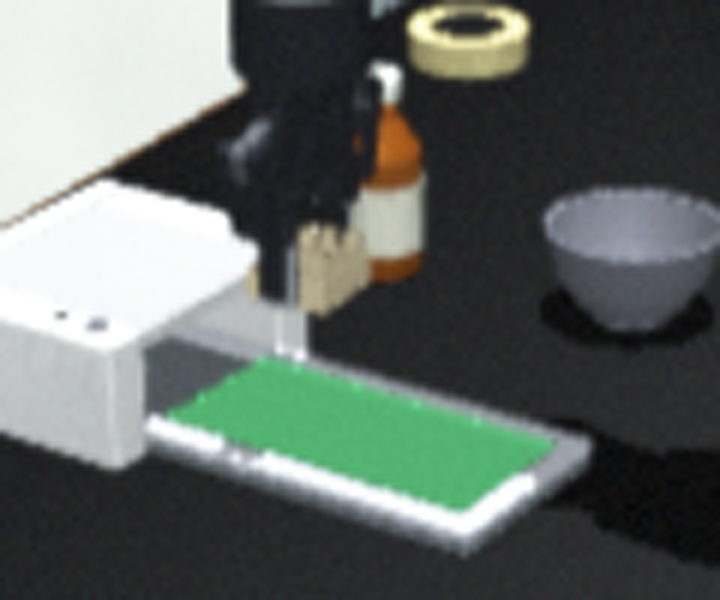

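The cast is lifted level, with its base clear of the plate, and the plate is still against the bar. I'll carry it to the mat centre.

Emit:
step_arm:
  increments:
    - [[-2,6,5],0]
    - [[-7,18,12],0]
    - [[-14,36,20],0]
    - [[-23,60,20],0]
    - [[-33,86,20],0]
    - [[-43,112,20],0]
    - [[-53,138,20],0]
    - [[-63,164,20],0]
    - [[-73,190,20],0]
    - [[-83,216,20],0]
    - [[-93,242,20],0]
    - [[-103,268,20],0]

```text
time: 16.18
eef_pos: [0.5098, 0.2169, 0.1112]
ee_rot: [[0.018, -0.001, 1.0], [-1.0, 0.0, 0.018], [-0.0, -1.0, -0.001]]
force: [0.7, 1.1, -1.3]
grip_width: 0.0516
```

Emit:
step_arm:
  increments:
    - [[-10,26,0],0]
    - [[-20,50,0],0]
    - [[-27,70,-5],0]
    - [[-31,80,-15],0]
    - [[-33,85,-28],0]
    - [[-33,85,-42],0]
    - [[-33,85,-55],0]
    - [[-33,85,-65],0]
    - [[-33,85,-70],0]
    - [[-33,85,-70],0]
    - [[-33,85,-70],0]

```text
time: 17.1
eef_pos: [0.4785, 0.2994, 0.0409]
ee_rot: [[0.017, -0.0, 1.0], [-1.0, -0.0, 0.017], [0.0, -1.0, -0.0]]
force: [0.1, 0.4, -0.5]
grip_width: 0.0513
```

```bash
python3 look.py 11; python3 -c "
from h import *
j=cv2.imread('pics/side11_raw.png');cv2.imwrite('pics/c11.png',cv2.resize(j[180:280,165:285],(720,600),interpolation=cv2.INTER_CUBIC))"
```

```text
17.1 [0.47854755 0.29937866 0.04093043] [ 0.11185732  0.37199754 -0.52264958]
```

View pics/c11.png

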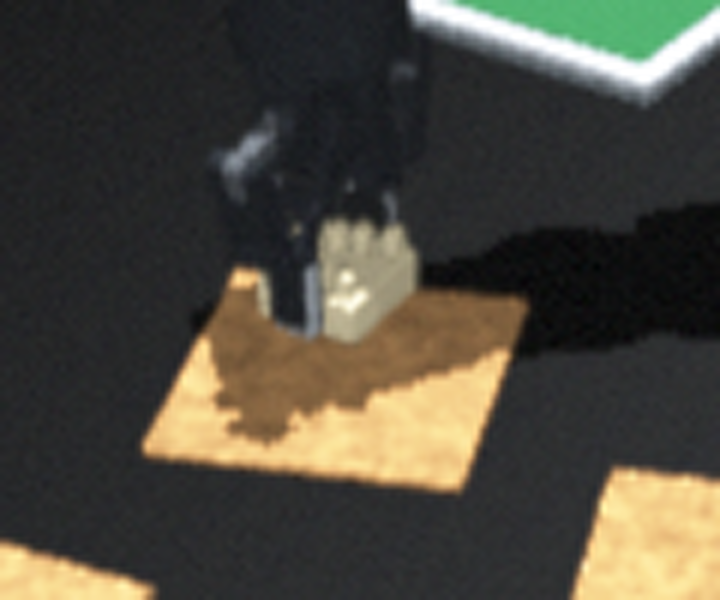

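View pics/top11.png

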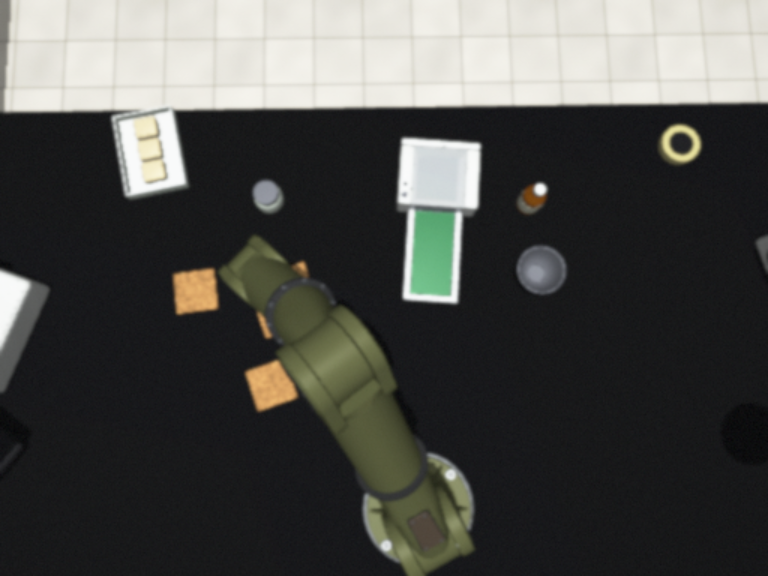

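The held cast is over the middle of the large mat, with a gap of about 36 mm under it. I'll lower it, slowing at the end.

Emit:
step_arm:
  increments:
    - [[0,0,-6],0]
    - [[0,0,-14],0]
    - [[0,0,-22],0]
    - [[0,0,-28],0]
    - [[0,0,-32],0]
    - [[0,0,-34],0]
    - [[0,0,-34.5],0]
    - [[0,0,-34.5],0]
    - [[0,0,-34.5],0]

```text
time: 17.95
eef_pos: [0.4787, 0.2997, 0.0066]
ee_rot: [[0.017, 0.0, 1.0], [-1.0, 0.0, 0.017], [-0.0, -1.0, 0.0]]
force: [-0.1, 0.2, -1.2]
grip_width: 0.0515
```

Emit:
step_arm:
  increments:
    - [[0,0,-0.4],0]
    - [[0,0,-0.8],0]
    - [[0,0,-1.2],0]
    - [[0,0,-1.2],0]
    - [[0,0,-1.2],0]

```text
time: 18.37
eef_pos: [0.4786, 0.2996, 0.0053]
ee_rot: [[0.017, 0.0, 1.0], [-1.0, 0.0, 0.017], [-0.0, -1.0, 0.0]]
force: [-0.7, 0.1, -1.1]
grip_width: 0.0513
```

Emit:
step_arm:
  increments:
    - [[0,0,-0.4],0]
    - [[0,0,-0.8],0]
    - [[0,0,-0.8],0]
    - [[0,0,-0.8],0]

```text
time: 18.7
eef_pos: [0.4786, 0.2995, 0.0044]
ee_rot: [[0.017, -0.0, 1.0], [-1.0, -0.0, 0.017], [0.0, -1.0, -0.0]]
force: [0.3, -0.3, 0.1]
grip_width: 0.0514
```

Emit:
step_arm:
  increments:
    - [[0,0,-0.3],0]
    - [[0,0,-0.6],0]
    - [[0,0,-0.6],0]
    - [[0,0,-0.6],0]

```text
time: 19.03
eef_pos: [0.4786, 0.2995, 0.0043]
ee_rot: [[0.017, 0.0, 1.0], [-1.0, 0.0, 0.017], [-0.0, -1.0, 0.0]]
force: [-1.7, -1.8, 5.9]
grip_width: 0.0513
```

It touches the mat at 6 N, at the height predicted. Releasing.

Emit:
step_arm:
  increments:
    - [[0,0,0],0]
    - [[0,0,0],0]
    - [[0,0,0.5],0]
    - [[0,0,0.5],0]
    - [[0,0,0.5],0]
    - [[0,0,0.5],0]
    - [[0,0,0.5],0]
    - [[0,0,0.5],0]
  gripper: 0

```text
time: 19.7
eef_pos: [0.4786, 0.2995, 0.0043]
ee_rot: [[0.017, -0.0, 1.0], [-1.0, 0.0, 0.017], [-0.0, -1.0, -0.0]]
force: [-0.3, 0.1, -0.3]
grip_width: 0.0853
```

Emit:
step_arm:
  increments:
    - [[0,0,3],0]
    - [[0,0,9],0]
    - [[0,0,18],0]
    - [[0,0,32],0]
    - [[0,0,50],0]
    - [[0,0,75],0]
    - [[0,0,105],0]
    - [[0,0,135],0]
    - [[0,-15,165],0]
    - [[0,-40,185],0]
    - [[0,-70,195],0]
    - [[0,-105,195],0]

```text
time: 20.7
eef_pos: [0.4795, 0.1956, 0.2031]
ee_rot: [[0.019, 0.006, 1.0], [-1.0, 0.003, 0.019], [-0.003, -1.0, 0.006]]
force: [0.5, 0.6, 0.0]
grip_width: 0.0854
```

Emit:
step_arm:
  increments:
    - [[0,-30,0],0]
    - [[0,-62,0],0]
    - [[0,-95,0],0]
    - [[0,-130,0],0]
    - [[0,-160,0],0]
    - [[0,-185,0],0]
    - [[0,-200,0],0]
    - [[0,-205,0],0]
    - [[0,-205,0],0]

```text
time: 21.45
eef_pos: [0.4786, -0.0116, 0.2001]
ee_rot: [[0.014, 0.001, 1.0], [-1.0, -0.0, 0.014], [0.0, -1.0, 0.001]]
force: [0.0, 1.1, -0.5]
grip_width: 0.0851
```

```bash
python3 look.py 12; python3 -c "
from h import *
j=cv2.imread('pics/side12_raw.png');i=cv2.imread('pics/top12_raw.png')
a=cv2.resize(i[170:230,160:220],(400,400),interpolation=cv2.INTER_CUBIC);b=cv2.resize(j[215:270,180:260],(400,275),interpolation=cv2.INTER_CUBIC)
cv2.imwrite('pics/c12.png',np.hstack([a,cv2.copyMakeBorder(b,0,125,0,0,0)]))"
```

```text
21.45 [ 0.47855827 -0.01158172  0.20009057] [ 0.01951164  1.06474237 -0.48196798]
```

View pics/c12.png

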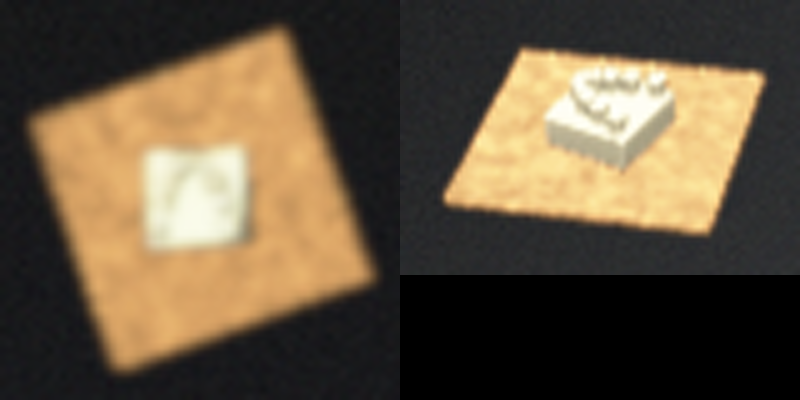

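View pics/top12.png

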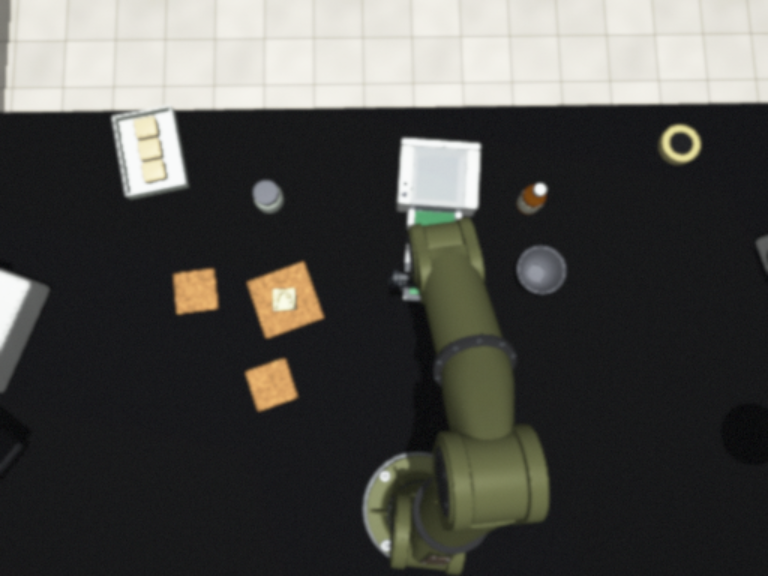

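The cast stands upright at crop (197,198), with the mat centre at about (203,200). The bowl, bottle and jar are where they were. I'll do a last check of the numbers and the plate edge, then hand in.

Run:
```python
from h import *
i=cv2.imread('pics/top12_raw.png');h=cv2.cvtColor(i,cv2.COLOR_BGR2HSV)
s=i[170:230,160:220];sat=h[170:230,160:220,1];v=h[170:230,160:220,2]
m=((sat<90)&(v>120)).astype(np.uint8)
c=max(cv2.findContours(m,0,1)[0],key=cv2.contourArea)
for z in(.006,.026): print('cast',cv2.minAreaRect(np.array([onz('top',p[0]+[160,170],z)[:2]*1000 for p in c],np.float32)))
for k in('5','6','11'):
    a=cv2.imread(f'pics/top{k}_raw.png').astype(int);print(k,[(a[192:200,x,1]-a[192:200,x,2]).tolist() for x in(280,290)])
print(telemetry.sense()['qvel'].round(2))
```

```text
cast ((477.3429870605469, 301.70806884765625), (53.15552520751953, 56.01923370361328), 0.2178448587656021)
cast ((474.8231506347656, 299.1360168457031), (52.470523834228516, 55.29730987548828), 0.21785487234592438)
5 [[79, 80, 77, 62, 31, 10, 4, 4], [49, 69, 77, 75, 61, 30, 9, 4]]
6 [[78, 79, 75, 59, 25, 4, 2, 2], [79, 78, 78, 71, 46, 11, 2, 1]]
11 [[79, 78, 76, 57, 22, 3, 1, 2], [78, 79, 79, 71, 47, 11, 3, 2]]
[-0.96  0.34 -0.53  0.11  0.14 -0.06  0.12]
```

Run:
```python
from h import *
def edge(k,x,ch,f=.5):
    a=cv2.imread(f'pics/top{k}_raw.png').astype(float)[186:205,x-1:x+2,ch].mean(1)
    pk=int(np.argmax(a));base=np.median(a[:4]);t=base+f*(a[pk]-base)
    i=max(j for j in range(pk) if a[j]<t);return 186+i+(t-a[i])/(a[i+1]-a[i]),base,a[pk]
for x in(276,280,284,288,292,296,300):
    print(x,[tuple(np.round(edge(k,x,2),2)) for k in('0','6','11')])
```

```text
276 [(np.float64(195.19), np.float64(159.67), np.float64(245.33)), (np.float64(195.32), np.float64(115.83), np.float64(210.67)), (np.float64(195.25), np.float64(115.33), np.float64(243.67))]
280 [(np.float64(195.46), np.float64(156.67), np.float64(247.0)), (np.float64(195.82), np.float64(113.33), np.float64(246.33)), (np.float64(195.83), np.float64(114.0), np.float64(246.67))]
284 [(np.float64(195.67), np.float64(157.0), np.float64(247.0)), (np.float64(195.72), np.float64(112.67), np.float64(247.0)), (np.float64(195.76), np.float64(112.17), np.float64(247.0))]
288 [(np.float64(196.07), np.float64(156.33), np.float64(246.0)), (np.float64(196.07), np.float64(110.67), np.float64(245.0)), (np.float64(196.08), np.float64(111.17), np.float64(244.33))]
292 [(np.float64(196.42), np.float64(156.17), np.float64(244.0)), (np.float64(196.45), np.float64(109.33), np.float64(244.0)), (np.float64(196.46), np.float64(109.67), np.float64(244.0))]
296 [(np.float64(196.56), np.float64(154.0), np.float64(247.0)), (np.float64(196.71), np.float64(108.17), np.float64(247.0)), (np.float64(196.74), np.float64(108.17), np.float64(246.67))]
300 [(np.float64(196.46), np.float64(175.17), np.float64(247.67)), (np.float64(196.49), np.float64(144.5), np.float64(247.67)), (np.float64(196.49), np.float64(144.0), np.float64(247.33))]
```

The plate's edge now coincides with the bar's inner edge to within 0.1 px in most columns (0.4 px at worst), so it is home with no visible gap. Handing in.

Emit:
step_arm:
  increments:
    - [[0,0,0],0]
    - [[0,0,0],0]
    - [[0,0,0],0]

```text
time: 21.8
eef_pos: [0.4786, -0.0093, 0.1994]
ee_rot: [[0.019, -0.0, 1.0], [-1.0, 0.0, 0.019], [-0.0, -1.0, -0.0]]
force: [0.6, -0.1, -0.1]
grip_width: 0.0854
```

```bash
python3 -c "
from h import *
print(telemetry.sense()['time'],workorder.sign_off())"
```

```text
the job is handed in; nothing more can be done
21.8 None
```

The job is done and handed in at 21.8 s: the plate is against the stop bar and the cast stands upright in the middle of the large cork mat.

- **Plate:** I drew it home with the shut fingertips, pressing with readings of 5–13 N. At the end the tool slid on another 4 mm over a plate that no longer moved. In the images taken after the draw, the plate's front edge lines up with the bar's inner edge to within 0.4 px.
- **Cast:** I gripped it across its 52 mm sides (51.7 mm read); the fingertips grazed the glass at about 5 N as they closed. It was set down at a 6 N touch. It measures at about (476, 300) mm, against a mat centre of (477, 299) mm.
- **Bystanders:** The bowl, bottle and jar look unmoved in the top view, and the robot touches nothing.
- **What disagreed:** The cast's yaw on the plate came out anywhere from -1° to +6° by different edges, and its centre a few millimetres apart between the two cameras. I used +1° and the top view; the grip showed no problem.

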